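# Balance a mould insert on the focus lift and click it up to focus

### The arm

A 6-joint arm with a two-finger parallel gripper is mounted at the origin on the work surface. World frame = base frame: x ahead of the robot, y to its left, z up, the work surface at z = 0. Lengths are in m, angles in rad, forces in N, time in s.
With the tool pointing down it reaches from about 0.425 to 0.95 m from the base axis. Payload 3.5 kg.
Tool frame: the origin (TCP) lies on the centre line of the jaws, within the pads' length; the fingertips stand 14 mm ahead of it and the grasp point (between the pads) lies 5 mm behind it (tip_reach is the distance from the TCP to the fingertips, in m); z points along the fingers, y is the line along which they close (so a half turn about z gives the same grasp; the last joint's range is limited). The gripper opens to 85 mm and grips with 20 to 120 N. Pads are 22 mm wide; open, the fingers measure 114 mm over their backs; the gripper's body (76 mm by 85 mm) begins 54 mm behind the grasp point. The pads swing forward as they close: fully open they stand 13 mm farther back than shut.
Start: joints at [-1.412, 0.286, 1.577, -0, 1.279, -0.15], TCP at [0.205, -0.643, 0.21] pointing down, gripper open.
Joint ranges: [-2.77, 2.77], [-0.9, 2.22], [0.21, 2.48], [-1.53, 4.67], [0.24, 2.81], [-2.84, 2.84]. Speed limits (rad/s): [2.79, 2.79, 3.14, 3.14, 3.14, 3.14].

### API

Orientations are given as [roll, pitch, yaw] about the fixed x, y, z axes, in that order (R = Rz(yaw) Ry(pitch) Rx(roll)).
In Python, from plant import read_state, camera, camera_params, finish_job, tip_reach gives the robot as it stands.
- The arm moves only by the tool drive_tool, never from a script. Its argument "targets" is a list of rows, each a list of 2 entries, a list of its own where there are three numbers: the shift along the tool's x, y, z in units of 0.06 m (1.0 is 0.06 m), then the turn about the tool's z in units of 360 degrees (1.0 is 360 degrees). A call has 1 to 10 rows; each row shifts and turns the commanded pose from where the row before left it, along the tool's axes as they then stand; what a row does not reach is not made up. A row lasts 1/8 s, in which the tool goes at most 62.5 mm and 10.7 degrees, less where a joint would pass 70% of its speed; a pose out of reach is approached as far as the arm can. A call with a number of a shift or a turn outside -1 to 1 is refused whole. A call with a gripper value outside its range is refused whole. "claw" is the gripper command: -1 is shut, 1 is fully open, values between are in proportion, set as the call begins (left out, the last holds). The fingers move at their own pace and stop on an object; "grip_force" is the grip in N (left out, the last holds). Time passes only in rows, so rows that do not move let the fingers close. It gives the time, the measured TCP pose, the force, the opening and the grip force at its end, in the units of the state.
- read_state(): the state, without advancing time (a new reading comes with each control period).
- camera(name): name is "side" or "top" or "wrist"; returns (picture, depth): 400x640x3 uint8, red, green, blue; 400x640 float32, m along the optical axis (not along the pixel's ray), 0 where there is no reading.
- camera_params(name): a dict with "fx", "fy", "cx", "cy" (pixels), "R" (3x3) and "t" (3): a world point X has camera coordinates R X + t; the wrist camera has in their place "tool_from_camera" (4x4, takes a point from camera to tool coordinates, whose origin is the TCP and whose axes are the flange's). Camera axes: x right, y down, z forward; pixel columns grow to the right and rows downward; lengths in m; the calibration is good to about 2 mm. A picture is of the moment at which its call begins: read the wrist's pose just before it. camera_params takes no time and is no camera call.
- finish_job(): hands the job in; it is judged then, once.
The state is a dict: "time_s": time; "joints": joint angles; "dq": joint speeds; "joint_efforts": joint torques, N m; "ee_pos": TCP position; "eef_rot": TCP orientation; "force": force on the tool from outside, world axes, zero at the start; "moment": the same for the moment, N m; "gripper_width": opening from 0.0 (shut) to 1.0 (fully open); "gripper_force": force on a finger pad.
Only numpy, scipy, OpenCV 4.12 (cv2) and the standard library are available. Lean on these libraries where they do the work, as an engineer would, in place of code of your own. Each camera call takes 0.05 s, during which the arm holds its last target. There are 200 camera calls.

### The job

Set the loose mould insert, ribbed side up, on the top of the focus lift's domed post so that it balances there nearly level by itself. Then turn the lift's lever counter-clockwise (seen from above) exactly four clicks, never into the fifth notch, with the insert still balanced. The lever springs back when let go, so finish while still holding it at the fourth click; leave the other things on the bench alone.

Things in the scene. Friction and masses are not known exactly. Their poses are not given: they have to be found in the camera images.
- insert_center (a point): The loose mould insert: plain metal plate 70 x 44 x 14 mm (along its x, y, z) with a grip rib 44 x 20 x 16 mm (along x, y, z) centred on top, 30 mm tall in all, about 0.3 kg. The point is at its middle, 15 mm above its underside (so the rib's mid-height is 7 mm above the point). z up, x along its length. It starts flat on the bench, rib up.
- insert: The same insert; origin at the middle of its underside; centre of mass 11 mm above it.
- dome_crown (a point): Highest point of the lift's bare steel domed post, a hemisphere of radius 45 mm on a post 90 mm in diameter, so an insert placed off-centre leans by about 0.03 rad per mm. It is about 100 mm above the bench at first and rises 20 mm per radian of the lever (4 mm per click). Its axes are those of the lift.
- dome: The domed post that carries the insert and is lifted by the lever; origin on its axis, 100 mm below the crown.
- lever_pivot (a point): On the upright pivot axis of the lever, at the height of the handle's middle (92 mm above the bench). The lift is fixed to the bench; the pivot is 150 mm from the dome's axis, along the lift's -y. A return spring pulls the lever back out of the fourth notch when let go.
- handle (a point): Middle of the exposed upper part of the lever's upright round black handle (diameter 20 mm, 100 mm from the pivot axis, standing free between 62 and 110 mm above the bench on a flat 18 mm wide arm). It travels in a level circle round the pivot. Its x axis points from the pivot out to the handle, z up.
- lever (a joint): Lever angle in rad, growing counter-clockwise seen from above. Starts in its free play, 0 to 0.12. A sprung pawl crosses a first tooth at 0.25, then one every 0.2, and drops into notches 1 to 5 at 0.35, 0.55, 0.75, 0.95, 1.15 (fourth click: 0.95). At the handle the push rises sharply by 3 to 5 N in each notch as the next tooth is met (up to about 15 N) and eases off past it.
- vise: A bystander, the small toolmaker's vise; origin at the middle of its underside. To be left where it is.
- joystick: A bystander, the joystick puck; origin at the middle of its underside. To be left where it is.
- torch: A bystander, the pocket torch standing on end; origin at the middle of its underside. To be left where it is.
- pliers: A bystander, the pliers; origin at the middle of its underside. To be left where it is.
There are look-alikes about, which are no part of the job. What is shaped like the insert but brown or turquoise is not meant.

How it is judged:
On the way, in this order (a step that is already met when the one before it is completed fails the run):
1. the insert balances on the dome by itself, nothing else touching it, with the lever still short of its first click (horizontal distance between insert_center and dome_crown below 0.014 m and z of insert_center in the frame of dome_crown between 0.01 and 0.02 m and angle between insert_center's own z axis and vertical below 0.3 rad and contact force between insert and dome above 0.5 N and contact force between insert and the arm below 0.1 N and contact force between insert and the fingers below 0.1 N and value of joint lever below 0.22 rad), for 0.3 s.
2. the lever is in its fourth notch, held by the fingers, the insert still balanced (horizontal distance between insert_center and dome_crown below 0.014 m and z of insert_center in the frame of dome_crown between 0.01 and 0.02 m and angle between insert_center's own z axis and vertical below 0.3 rad and contact force between insert and dome above 0.5 N and contact force between insert and the arm below 0.1 N and contact force between insert and the fingers below 0.1 N and value of joint lever between 0.87 and 1.03 rad and contact force between the fingers and lever above 1 N), for 0.3 s.
At the end, for the whole second after the job is handed in: The insert rests on the dome alone, rib up, its middle within 14 mm (seen from above) of the crown and leaning less than 0.3 rad, the arm not touching it; the lever stands at 0.95 rad within 0.08 (fourth notch), at rest, and the fingers press on it with more than 1 N (all of step 2 and velocity of joint lever between -0.1 and 0.1 rad/s); the arm keeps its last pose, push and grip.
It fails at once if the lever goes over the fifth tooth (value of joint lever above 1.08 rad).
It fails at once if the small toolmaker's vise is moved more than 30 mm (distance of vise from where it was at the start of the episode above 0.03 m).
It fails at once if the joystick puck is moved more than 30 mm (distance of joystick from where it was at the start of the episode above 0.03 m).
It fails at once if the pocket torch standing on end is moved more than 30 mm (distance of torch from where it was at the start of the episode above 0.03 m).
It fails at once if the pliers is moved more than 30 mm (distance of pliers from where it was at the start of the episode above 0.03 m).
It also fails if it takes over 72 s, if anything falls off the work surface, if the arm or the gripper's body presses on something with over 40 N, if the wrist force passes 120 N, or if a joint passes its speed limit or range.

## Working session

There is one attempt and no reset: what is moved stays moved. The work goes in short steps, Python scripts to look and compute and a tool call to move; the robot and the scene stay as the last step left them, time stands still between calls to the robot, and variables do not carry over. Pictures are saved under pics/ and viewed, at most 10 in all, crops included, and the job is handed in when it is done.

Besides the shell and the picture viewer there is one more tool, called by a JSON object that holds its "fn" and its "kwargs". drive_tool: Moves the arm, as the interface text tells. Shifts and turns lie within -1 to 1; 1 stands for 0.06 m of shift or 360 degrees of turn. Its arguments: {"type":"object","properties":{"targets":{"type":"array"},"claw":{"type":"number"},"grip_force":{"type":"number"}},"required":["targets"]}

```bash
mkdir -p pics; ls; python3 - <<'E'
from plant import *
import cv2,numpy as np
s=read_state();print({k:np.round(v,3) for k,v in s.items()},tip_reach)
for n in("top","side"):
    p,d=camera(n);np.savez(f"{n}.npz",p=p,d=d);cv2.imwrite(f"pics/{n}.png",p[...,::-1])
    print(camera_params(n))
print(camera_params("wrist"))
E
```

```text
pics
{'time_s': np.float64(0.0), 'joints': array([-1.412,  0.287,  1.578, -0.   ,  1.279, -0.15 ]), 'dq': array([ 0.   , -0.001,  0.   ,  0.   , -0.   , -0.   ]), 'joint_efforts': array([ 1.0000e-03, -4.0598e+01, -2.9263e+01, -0.0000e+00,  6.0000e-03,
        0.0000e+00]), 'ee_pos': array([ 0.205, -0.642,  0.209]), 'eef_rot': array([-3.139, -0.   ,  0.309]), 'force': array([-0.653, -0.459,  0.65 ]), 'moment': array([ 0.031, -0.02 , -0.032]), 'gripper_force': np.float64(0.0), 'gripper_width': np.float64(0.998)} 0.014
{'fx': 397.19337604872214, 'fy': 397.19337604872214, 'cx': 309.7467222452766, 'cy': 198.2031743354968, 'R': array([[-0.01420346, -0.99989287, -0.00353729],
       [-0.99286032,  0.01452241, -0.11839546],
       [ 0.11843414,  0.00183041, -0.99296022]]), 't': array([-0.03092852,  0.51885976,  1.28889948])}
{'fx': 372.0982443081838, 'fy': 372.0982443081838, 'cx': 313.05635775540003, 'cy': 196.30861789873575, 'R': array([[ 0.97565351, -0.21893545, -0.01294194],
       [-0.13756108, -0.56492666, -0.81359377],
       [ 0.17081327,  0.79556592, -0.58128968]]), 't': array([-0.50720533,  0.12859958,  0.91123208])}
{'fx': 288.44055726809, 'fy': 288.44055726809, 'cx': 326.6085791911498, 'cy': 198.22755004706713, 'tool_from_camera': array([[ 9.54240477e-04, -9.66009618e-01, -2.58504366e-01,
         6.58407703e-02],
       [ 9.99999418e-01,  1.05210128e-03, -2.40228194e-04,
         1.63055427e-03],
       [ 5.04035521e-04, -2.58503986e-01,  9.66010059e-01,
        -1.63810028e-01],
       [ 0.00000000e+00,  0.00000000e+00,  0.00000000e+00,
         1.00000000e+00]])}
```

View pics/top.png

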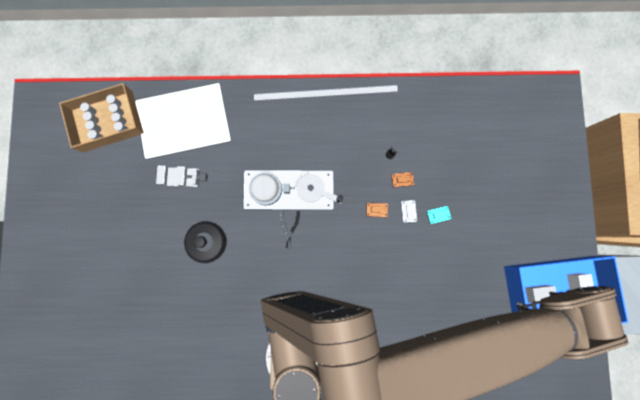

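View pics/side.png

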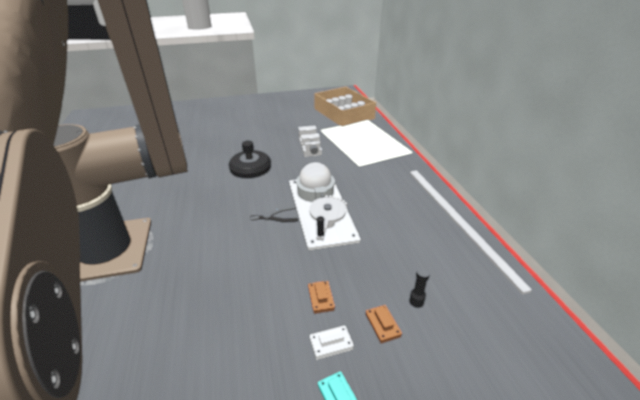

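The top view shows the white insert at (409,211), the dome at (265,188), the lever pivot at (311,188) and the handle near (339,199). The side view shows the insert at (331,341), the handle at (320,226) and the dome at (316,175).

```bash
cat > h.py <<'E'
from plant import *
import cv2,numpy as np
def ray(n,u,v,z,T=None):
    c=camera_params(n);r=np.array([(u-c['cx'])/c['fx'],(v-c['cy'])/c['fy'],1])
    if T is None: R=c['R'];o=-R.T@c['t'];w=R.T@r
    else: o=T[:3,3];w=T[:3,:3]@r
    return o+w*(z-o[2])/w[2]
def wristT(s):
    from scipy.spatial.transform import Rotation as Ro
    T=np.eye(4);T[:3,:3]=Ro.from_euler('xyz',s['eef_rot']).as_matrix();T[:3,3]=s['ee_pos']
    return T@camera_params('wrist')['tool_from_camera']
E
python3 - <<'E'
from h import *
f=np.load('top.npz');p,d=f['p'],f['d']
hsv=cv2.cvtColor(p,cv2.COLOR_RGB2HSV)
w=((hsv[...,2]>140)&(hsv[...,1]<50)).astype(np.uint8)
w[:150]=0;w[260:]=0
n,l,st,c=cv2.connectedComponentsWithStats(w)
for i in range(1,n):
    if st[i,4]>30: print(st[i],c[i])
m=(l==l[211,409]).astype(np.uint8)
r=cv2.minAreaRect(cv2.findNonZero(m));print(r)
B=np.array([ray('top',*q,.014) for q in cv2.boxPoints(r)]);print(B,B.mean(0))
for nm,u,v,z in(('dome',265,188,.08),('piv',311,188,.07),('hand',340,199,.11)):print(nm,ray('top',u,v,z),d[v,u])
for nm,u,v,z in(('ins',331,341,.02),('handtop',320.5,219,.11),('handbot',320,234,.062)):print(nm,ray('side',u,v,z))
cv2.imwrite('pics/t2.png',cv2.resize(p[140:270,140:460,::-1],None,fx=2.5,fy=2.5,interpolation=cv2.INTER_CUBIC))
E
```

```text
[  0 150  10  71 521] [  3.36660269 180.31285988]
[143 150  46   9 244] [159.20901639 152.79098361]
[155 165  11  20 186] [160.19892473 174.38172043]
[166 165  20  22 361] [175.50969529 176.01385042]
[186 167  13  21 204] [191.48529412 177.07352941]
[ 243  169   95   41 3642] [288.22432729 189.54146074]
[401 199  17  24 358] [408.85195531 210.98882682]
[596 244  44  16 511] [619.13502935 250.95107632]
((408.8292541503906, 210.96340942382812), (23.52191734313965, 15.570846557617188), 83.6598129272461)
[[ 0.50940072 -0.34083479  0.014     ]
 [ 0.51445642 -0.39304908  0.014     ]
 [ 0.43578712 -0.39812543  0.014     ]
 [ 0.43079616 -0.3462738   0.014     ]] [ 0.47261011 -0.36957078  0.014     ]
dome [0.54755628 0.10460459 0.08      ] 1.2507261
piv [ 0.54683748 -0.04299942  0.07      ] 1.2828643
hand [ 0.50502593 -0.13289517  0.11      ] 1.2372959
ins [ 0.4681055 -0.3808506  0.02     ]
handtop [ 0.50614633 -0.14257865  0.11      ]
handbot [ 0.50608875 -0.1376731   0.062     ]
```

View pics/t2.png

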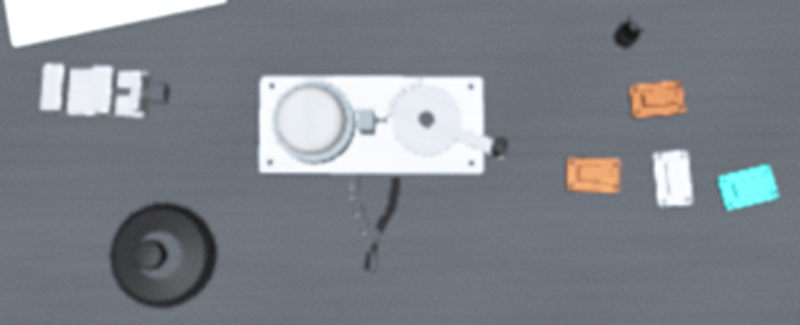

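{"fn": "drive_tool", "kwargs": {"targets": [[[0,0,0],0.02],[[0,0,0],0.02],[[0.58,-0.53,0],0],[[0.58,-0.53,0],0],[[0.58,-0.53,0],0],[[0.58,-0.53,0],0],[[0.58,-0.53,0],0],[[0.58,-0.53,0],0],[[0.58,-0.53,0],0],[[0.58,-0.53,0],0]]}}

```text
time_s: 1.35
ee_pos: [0.4692, -0.3716, 0.2096]
eef_rot: [-3.141, 0.0, 0.057]
force: [0.7, -0.3, 0.2]
gripper_width: 0.999
gripper_force: 0.0
```

{"fn": "drive_tool", "kwargs": {"targets": [[[0,0,0],0],[[0,0,0],0],[[0,0,0],0]]}}

```text
time_s: 1.72
ee_pos: [0.4677, -0.3739, 0.2099]
eef_rot: [-3.141, 0.0, 0.056]
force: [0.2, -0.5, 0.3]
gripper_width: 1.0
gripper_force: 0.0
```

```bash
cat > look.py <<'E'
from h import *
s=read_state();T=wristT(s);p,d=camera('wrist');cv2.imwrite('pics/w1.png',p[...,::-1])
print(s['ee_pos'],s['eef_rot'],s['force'])
hsv=cv2.cvtColor(p,cv2.COLOR_RGB2HSV)
w=((hsv[...,2]>130)&(hsv[...,1]<45)).astype(np.uint8)
n,l,st,c=cv2.connectedComponentsWithStats(w)
for i in range(1,n):
    if st[i,4]>300:
        r=cv2.minAreaRect(cv2.findNonZero((l==i).astype(np.uint8)))
        B=np.array([ray('wrist',*q,.012,T) for q in cv2.boxPoints(r)])
        print(st[i],B.round(4).tolist(),B.mean(0),'yaw',np.arctan2(*(B[1]-B[0])[1::-1]),np.linalg.norm(B[1]-B[0]),np.linalg.norm(B[2]-B[1]))
E
python3 look.py
```

```text
[ 0.46766921 -0.37393929  0.20990953] [-3.14149206e+00  4.75011341e-04  5.59757102e-02] [ 0.17888304 -0.46300823  0.30480564]
[    0    27   122   126 11351] [[0.6145, -0.0003, 0.012], [0.6222, -0.1357, 0.012], [0.482, -0.118, 0.012], [0.4734, 0.0326, 0.012]] [ 0.54803265 -0.05533148  0.012     ] yaw -1.5140468146581676 0.13565450693297315 0.1413773332512672
[348  63  62  18 328] [[0.5849, -0.3926, 0.012], [0.6023, -0.3935, 0.012], [0.5989, -0.4644, 0.012], [0.5813, -0.4645, 0.012]] [ 0.59182752 -0.42875929  0.012     ] yaw -0.04819663449029461 0.01744870170064088 0.07100892616135908
[207  95  97  17 488] [[0.5439, -0.2272, 0.012], [0.5575, -0.2288, 0.012], [0.557, -0.3428, 0.012], [0.5434, -0.3424, 0.012]] [ 0.55044499 -0.28533523  0.012     ] yaw -0.11684632379810564 0.0136397531455782 0.11401099481357257
[   85   141   497   113 16876] [[0.4804, -0.0708, 0.012], [0.539, -0.6777, 0.012], [0.3958, -0.7247, 0.012], [0.3278, -0.0525, 0.012]] [ 0.43577781 -0.38140668  0.012     ] yaw -1.4745107303215383 0.609691274372955 0.15071298768016284
[101 242  76  31 691] [[0.3584, -0.0755, 0.01
[... 171 characters left out ...]
677234226884
[438 243 115  18 540] [[0.383, -0.5312, 0.012], [0.3918, -0.6852, 0.012], [0.3669, -0.6918, 0.012], [0.3579, -0.5351, 0.012]] [ 0.37490984 -0.61082139  0.012     ] yaw -1.5135832679774521 0.1543076582561433 0.025793901975798787
[ 241  251  175   44 2954] [[0.2996, -0.263, 0.012], [0.3628, -0.2677, 0.012], [0.3603, -0.5057, 0.012], [0.2962, -0.5109, 0.012]] [ 0.32973965 -0.38682966  0.012     ] yaw -0.07482777108846103 0.06342956215388917 0.2379457887488896
[272 294 128  33 960] [[0.2379, -0.3077, 0.012], [0.2915, -0.3073, 0.012], [0.3019, -0.488, 0.012], [0.2486, -0.4945, 0.012]] [ 0.26997605 -0.39939662  0.012     ] yaw 0.007911439821559969 0.0536597331277557 0.1809930074703192
```

View pics/w1.png

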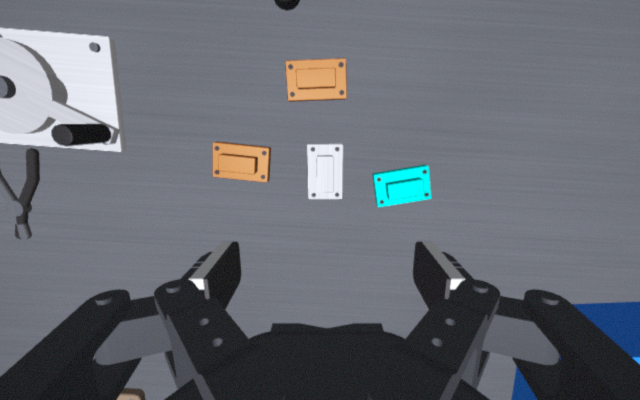

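The wrist view shows the insert at pixels (307–343, 144–199), well clear of its neighbours. The mask was too loose, so I'll tighten it.

```bash
python3 - <<'E'
from h import *
s=read_state();T=wristT(s)
p=cv2.imread('pics/w1.png')[...,::-1].copy()
def rect(m,z):
    m=cv2.morphologyEx(m.astype(np.uint8),cv2.MORPH_CLOSE,np.ones((5,5)));n,l,st,c=cv2.connectedComponentsWithStats(m)
    i=1+np.argmax(st[1:,4]);r=cv2.minAreaRect(cv2.findNonZero((l==i).astype(np.uint8)))
    B=np.array([ray('wrist',*q,z,T) for q in cv2.boxPoints(r)])
    e=max((B[1]-B[0],B[2]-B[1]),key=np.linalg.norm)
    print(st[i],B.mean(0).round(4),'yaw',np.arctan2(e[1],e[0]),np.linalg.norm(B[1]-B[0]),np.linalg.norm(B[2]-B[1]))
q=p.astype(int);m=(q.min(2)>170);m[:,:270]=0;m[:,360:]=0;m[:130]=0;m[210:]=0
rect(m,.013)
# handle pixels: dark region ends; pivot cap
for u,v,z in((65,134,.11),(3,88,.08)):print(ray('wrist',u,v,z,T))
E
```

```text
[ 307  144   36   55 1931] [ 0.4719 -0.3724  0.013 ] yaw -3.0710403537519326 0.0431434865797196 0.06890376737894684
[ 0.50936515 -0.13878464  0.11      ]
[ 0.54671522 -0.06066349  0.08      ]
```

{"fn": "drive_tool", "kwargs": {"targets": [[[0.07,-0.02,0.4],-0.002],[[0,0,0.5],0],[[0,0,0.5],0],[[0,0,0.5],0],[[0,0,0.4],0],[[0,0,0.2],0],[[0,0,0],0],[[0,0,0],0]], "claw": 0.18, "grip_force": 40}}

```text
time_s: 2.78
ee_pos: [0.4731, -0.3726, 0.0614]
eef_rot: [3.14, -0.001, 0.07]
force: [-0.2, 0.2, -0.4]
gripper_width: 0.595
gripper_force: 0.0
```

{"fn": "drive_tool", "kwargs": {"targets": [[[-0.01,0,0.2],0],[[0,0,0.15],0],[[0,0,0.15],0],[[0,0,0],0],[[0,0,0],0]]}}

```text
time_s: 3.4
ee_pos: [0.4721, -0.3717, 0.0301]
eef_rot: [3.142, -0.0, 0.07]
force: [0.7, -0.7, 0.1]
gripper_width: 0.593
gripper_force: 0.0
```

{"fn": "drive_tool", "kwargs": {"targets": [[[0,0,0],0],[[0,0,0],0],[[0,0,0],0],[[0,0,0],0],[[0,0,0],0],[[0,0,0],0]], "claw": -1, "grip_force": 40}}

```text
time_s: 4.15
ee_pos: [0.472, -0.3717, 0.0301]
eef_rot: [-3.142, 0.0, 0.07]
force: [0.7, 0.6, 0.1]
gripper_width: 0.0
gripper_force: 0.0
```

The gripper shut on nothing, so I'll look.

```bash
python3 - <<'E'
from h import *
p,d=camera('wrist');a=p[100:]
cv2.imwrite('pics/w2.png',a[...,::-1])
p,d=camera('side');cv2.imwrite('pics/s2.png',cv2.resize(p[260:400,240:440,::-1],None,fx=4,fy=4))
print(read_state()['gripper_width'])
E
```

```text
0.0001886947521858953
```

View pics/w2.png

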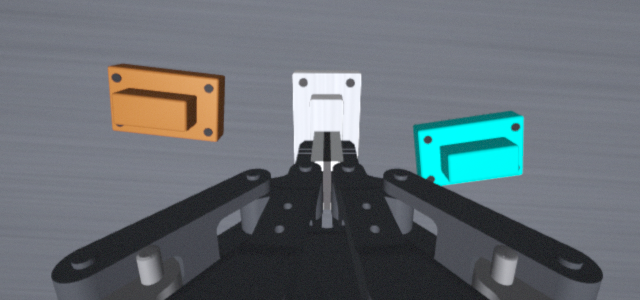

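View pics/s2.png

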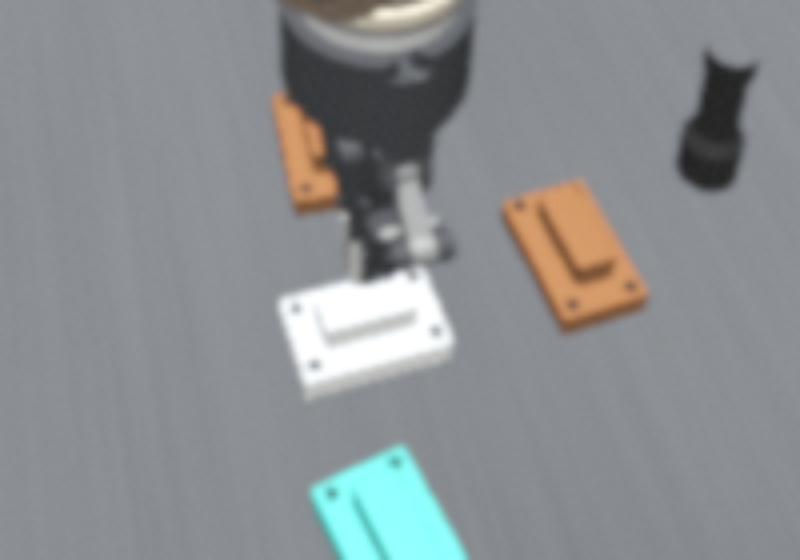

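Both views show the shut fingers hanging clear above the rib. The side-view projection puts the tips at about z = 0.04, against the 0.016 expected. I'll check that against wrist depth.

```bash
python3 - <<'E'
from h import *
s=read_state();T=wristT(s);p,d=camera('wrist');c=camera_params('wrist')
for u,v in((327,205),(327,215),(327,225),(316,236),(318,240),(337,240),(318,250),(338,250),(318,262),(340,262),(297,190),(305,250),(170,170)):
    z=d[v,u];q=c['tool_from_camera']@np.array([(u-c['cx'])/c['fx']*z,(v-c['cy'])/c['fy']*z,z,1])
    print(u,v,p[v,u],round(float(z),4),'tool',q[:3].round(4),'world z',round(float((T@np.linalg.inv(c['tool_from_camera'])@q)[2]),4))
print(tip_reach,s['gripper_width'],s['ee_pos'],s['joints'])
E
```

```text
327 205 [242 245 254] 0.1695 tool [ 0.0185  0.0016 -0.0011] world z 0.0312
327 215 [241 244 253] 0.172 tool [ 0.0121  0.0017 -0.0002] world z 0.0303
327 225 [241 245 253] 0.1735 tool [ 0.0058  0.0017 -0.0003] world z 0.0305
316 236 [117 119 122] 0.1419 tool [ 0.0116 -0.0038 -0.0316] world z 0.0617
318 240 [119 120 124] 0.1374 tool [ 0.0114 -0.0027 -0.0362] world z 0.0663
337 240 [118 119 119] 0.1359 tool [ 0.0121  0.0063 -0.0376] world z 0.0678
318 250 [118 120 120] 0.1259 tool [ 0.0118 -0.0023 -0.0481] world z 0.0782
338 250 [117 119 122] 0.1263 tool [ 0.0116  0.0064 -0.0476] world z 0.0777
318 262 [255 255 255] 0.1163 tool [ 0.0113 -0.002  -0.0581] world z 0.0883
340 262 [ 96  97 101] 0.1131 tool [ 0.0128  0.0067 -0.061 ] world z 0.0911
297 190 [240 244 253] 0.1844 tool [ 0.0236 -0.0175  0.0157] world z 0.0144
305 250 [46 49 52] 0.1349 tool [ 0.0079 -0.0087 -0.0398] world z 0.0699
170 170 [85 54 35] 0.19 tool [ 0.0349 -0.1018  0.0245] world z 0.0056
0.014 0.0001886947521858953 [ 0.47199188 -0.37167408  0.03010632] [-8.35794836e-01  3.33921244e-01  1.87644274e+00 -1.22501433e-05
  9.31283155e-01  6.64981232e-01]
```

```bash
python3 - <<'E'
from h import *
s=read_state();p,d=camera('wrist');c=camera_params('wrist')
for u in (317,323,334):
  for v in range(222,242,1):
    z=d[v,u];q=c['tool_from_camera']@np.array([(u-c['cx'])/c['fx']*z,(v-c['cy'])/c['fy']*z,z,1])
    print(u,v,p[v,u].tolist(),q[:3].round(4).tolist())
# side: dark pixels over the white insert in columns near 331
p,d=camera('side');c=camera_params('side')
for v in range(310,336,2):
    u=331;z=d[v,u];X=c['R'].T@(np.array([(u-c['cx'])/c['fx']*z,(v-c['cy'])/c['fy']*z,z])-c['t']);print(v,p[v,u].tolist(),X.round(3))
E
```

```text
317 222 [242, 245, 254] [0.0075, -0.0044, 0.0001]
317 223 [242, 246, 254] [0.0068, -0.0044, 0.0004]
317 224 [241, 245, 254] [0.0059, -0.0044, 0.0011]
317 225 [242, 245, 254] [0.006, -0.0043, -0.0009]
317 226 [242, 244, 254] [0.0047, -0.0044, 0.0008]
317 227 [243, 246, 255] [0.004, -0.0044, 0.0009]
317 228 [242, 245, 254] [0.0037, -0.0044, -0.0]
317 229 [242, 245, 254] [0.0032, -0.0044, -0.0004]
317 230 [229, 232, 241] [0.0024, -0.0044, -0.0]
317 231 [180, 184, 191] [0.0115, -0.0035, -0.0248]
317 232 [125, 129, 130] [0.0115, -0.0035, -0.0261]
317 233 [120, 120, 122] [0.0118, -0.0034, -0.0282]
317 234 [119, 121, 122] [0.012, -0.0033, -0.0301]
317 235 [119, 121, 122] [0.0116, -0.0033, -0.0303]
317 236 [118, 120, 122] [0.0117, -0.0033, -0.032]
317 237 [115, 117, 120] [0.0118, -0.0032, -0.0334]
317 238 [120, 121, 123] [0.0115, -0.0032, -0.0338]
317 239 [120, 121, 124] [0.0115, -0.0032, -0.0352]
317 240 [118, 121, 124] [0.012, -0.0031, -0.0375]
317 241 [115, 116, 118] [0.0117, -0.0031, -0.0379]
323 222 [241, 244, 253] [0.0077, -0.0007, -0.0004]
323 223 [240, 244, 252] [0.0069, -0.0007, -0.
[... 1719 characters left out ...]
0.0115, 0.005, -0.0338]
334 239 [118, 119, 121] [0.0119, 0.005, -0.0361]
334 240 [119, 121, 122] [0.0117, 0.0049, -0.0369]
334 241 [118, 118, 123] [0.012, 0.0049, -0.0386]
310 [77, 79, 83] [ 0.465 -0.388  0.119]
312 [62, 62, 65] [ 0.464 -0.391  0.117]
314 [73, 74, 78] [ 0.464 -0.39   0.111]
316 [72, 73, 77] [ 0.465 -0.389  0.105]
318 [61, 62, 64] [ 0.465 -0.389  0.099]
320 [67, 70, 70] [ 0.462 -0.4    0.109]
322 [82, 84, 86] [ 0.462 -0.399  0.103]
324 [84, 86, 87] [ 0.461 -0.402  0.101]
326 [77, 79, 80] [ 0.466 -0.387  0.073]
328 [75, 77, 77] [ 0.466 -0.385  0.066]
330 [144, 147, 149] [ 0.466 -0.387  0.062]
332 [251, 255, 255] [ 0.472 -0.368  0.027]
334 [255, 255, 255] [ 0.47  -0.373  0.029]
```

Wrist depth and side view agree: the real pad tips are about 25 mm behind the reported TCP, not 14 mm ahead of it. So I need to go about 38 mm lower. I'll reopen and descend, watching the force.

{"fn": "drive_tool", "kwargs": {"targets": [[[0,0,0],0],[[0,0,0],0],[[0,0,0],0],[[0,0,0.15],0],[[0,0,0.15],0],[[0,0,0.1],0],[[0,0,0.1],0],[[0,0,0.05],0],[[0,0,0],0]], "claw": 0.1}}

```text
time_s: 5.52
ee_pos: [0.4719, -0.3716, -0.0031]
eef_rot: [-3.141, 0.0, 0.07]
force: [-0.5, -0.1, -0.3]
gripper_width: 0.548
gripper_force: 0.0
```

{"fn": "drive_tool", "kwargs": {"targets": [[[0,0,0.04],0],[[0,0,0.04],0],[[0,0,0],0],[[0,0,0],0]]}}

```text
time_s: 6.02
ee_pos: [0.4721, -0.3717, -0.0076]
eef_rot: [3.141, -0.0, 0.07]
force: [0.7, -0.1, 0.1]
gripper_width: 0.551
gripper_force: 0.0
```

{"fn": "drive_tool", "kwargs": {"targets": [[[0,0,0],0],[[0,0,0],0],[[0,0,0],0],[[0,0,0],0],[[0,0,0],0]], "claw": -1}}

```text
time_s: 6.65
ee_pos: [0.4726, -0.3721, -0.0068]
eef_rot: [3.141, -0.001, 0.07]
force: [0.1, 1.2, 4.4]
gripper_width: 0.218
gripper_force: 42.5
```

{"fn": "drive_tool", "kwargs": {"targets": [[[0,0,-0.1],0],[[0,0,-0.3],0],[[0,0,-0.5],0],[[0,0,-0.6],0],[[0,0,-0.6],0],[[0,0,-0.5],0],[[0,0,-0.25],0],[[0,0,0],0]], "grip_force": 60}}

```text
time_s: 7.65
ee_pos: [0.4723, -0.372, 0.1645]
eef_rot: [3.14, -0.001, 0.07]
force: [-0.1, -0.4, -1.9]
gripper_width: 0.215
gripper_force: 58.9
```

{"fn": "drive_tool", "kwargs": {"targets": [[[0.05,-0.3,0],0],[[0.1,-0.6,0],0],[[0.1,-0.8,0],0],[[0.1,-0.8,0],0],[[0.1,-0.8,0],0],[[0.1,-0.8,0],0],[[0.1,-0.8,0],0],[[0.1,-0.8,0],0],[[0.1,-0.8,0],0],[[0.1,-0.7,0],0]]}}

```text
time_s: 8.9
ee_pos: [0.4965, 0.066, 0.1613]
eef_rot: [-3.141, 0.004, 0.071]
force: [1.0, -0.3, -2.7]
gripper_width: 0.215
gripper_force: 59.1
```

{"fn": "drive_tool", "kwargs": {"targets": [[[0.05,-0.4,0],0],[[0,-0.2,0],0],[[0,0,0],0],[[0,0,0],0],[[0,0,0],0]]}}

```text
time_s: 9.52
ee_pos: [0.4991, 0.0985, 0.1632]
eef_rot: [3.141, 0.0, 0.069]
force: [-1.2, 0.0, -2.7]
gripper_width: 0.215
gripper_force: 59.1
```

```bash
cat > dome.py <<'E'
from h import *
from scipy.optimize import least_squares
s=read_state();T=wristT(s);p,d=camera('wrist');cv2.imwrite('pics/w3.png',p[...,::-1]);np.savez('w3.npz',p=p,d=d,T=T)
print(s['time_s'],s['ee_pos'],s['eef_rot'],s['force'],s['gripper_width'])
def pts(d,c,T):
    v,u=np.nonzero(d>0);z=d[v,u];q=np.stack([(u-c['cx'])/c['fx']*z,(v-c['cy'])/c['fy']*z,z,0*z+1])
    return (T@q)[:3].T,u,v
c=camera_params('top');Tt=np.eye(4);Tt[:3,:3]=c['R'].T;Tt[:3,3]=-c['R'].T@c['t']
f=np.load('top.npz')
for n,P in(('top',pts(f['d'],c,Tt)[0]),('wrist',pts(d,camera_params('wrist'),T)[0])):
    a=np.array([.5476,.1046,.055])
    for k in range(4):
        e=np.linalg.norm(P-a,axis=1)-.045
        m=(abs(e)<(.012,.008,.005,.004)[k])&(P[:,2]>.066)&(P[:,2]<.108)
        a=least_squares(lambda x:np.linalg.norm(P[m]-x,axis=1)-.045,a,loss='soft_l1',f_scale=.001).x
    print(n,m.sum(),a,'crown z',a[2]+.045)
E
python3 dome.py
```

```text
9.525 [0.49913507 0.09850115 0.16322539] [3.14145457e+00 2.31367298e-04 6.85775648e-02] [-1.15534064  0.02298152 -2.68917642] 0.21463534267160841
top 536 [0.55197722 0.11009948 0.05672823] crown z 0.10172822671979191
wrist 7704 [0.55152185 0.10651309 0.05616061] crown z 0.10116061429042159
```

View pics/w3.png

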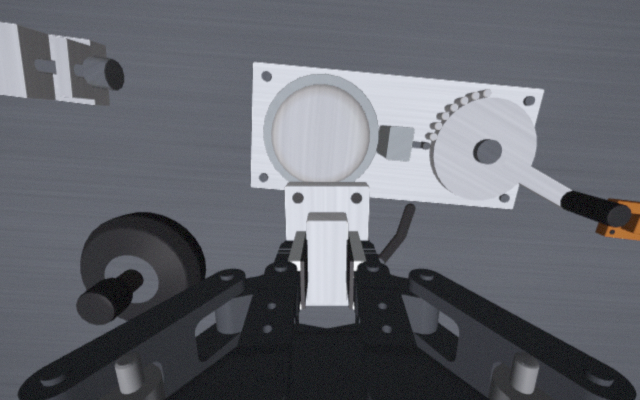

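The wrist view shows the insert held level with its plate front edge at v≈183 (u 286–370). The dome is at (320,130), the pivot screw at (488,151) and the handle runs (572,202) to (615,217).

```bash
python3 - <<'E'
from h import *
f=np.load('w3.npz');p,d,T=f['p'],f['d'],f['T'];c=camera_params('wrist')
def P(u,v,W=np.eye(4)):
    z=np.median(d[v-1:v+2,u-1:u+2]);return (W@c['tool_from_camera']@np.array([(u-c['cx'])/c['fx']*z,(v-c['cy'])/c['fy']*z,z,1]))[:3].round(4)
for q in((289,187),(366,187),(289,235),(366,230),(328,195),(328,216)):print('ins',q,P(*q))
W=T@np.linalg.inv(c['tool_from_camera'])
for q in((488,151),(600,211),(572,202),(616,216),(470,110),(520,170)):print('lev',q,P(*q,W))
# plate outline in tool at top of plate
g=p.min(2)>150
row=g[200];print(np.nonzero(np.diff(row[260:400].astype(int)))[0]+260, np.nonzero(np.diff(g[150:240,295].astype(int)))[0]+150,np.nonzero(np.diff(g[150:240,360].astype(int)))[0]+150)
E
```

```text
ins (289, 187) [ 0.0337 -0.0178 -0.0203]
ins (366, 187) [ 0.0337  0.0215 -0.0203]
ins (289, 235) [ 0.0076 -0.0186 -0.0206]
ins (366, 230) [ 0.0106  0.0223 -0.0209]
ins (328, 195) [ 0.0296  0.0021 -0.0207]
ins (328, 216) [ 0.021   0.0021 -0.0288]
lev (488, 151) [ 0.5496 -0.0424  0.0699]
lev (600, 211) [ 0.5101 -0.1255  0.1026]
lev (572, 202) [ 0.51   -0.125   0.0754]
lev (616, 216) [ 0.5087 -0.1321  0.1098]
lev (470, 110) [ 0.5833 -0.0234  0.062 ]
lev (520, 170) [ 0.534  -0.08    0.0621]
[284 292 302 350 361 368] [180 185 192 202 234] [161 163 181 185 193 201]
```

{"fn": "drive_tool", "kwargs": {"targets": [[[0.3,-0.05,0],0],[[0.38,-0.05,0],0],[[0.2,0,0.2],0],[[0,0,0.4],0],[[0,0,0.3],0],[[0,0,0.1],0],[[0,0,0],0],[[0,0,0],0]]}}

```text
time_s: 10.58
ee_pos: [0.5521, 0.1091, 0.1044]
eef_rot: [3.141, -0.002, 0.07]
force: [-1.1, 0.2, -2.4]
gripper_width: 0.219
gripper_force: 59.2
```

```bash
python3 - <<'E'
from plant import *
s=read_state();print(s['ee_pos'],s['force'],s['eef_rot'])
import numpy as np
y=s['eef_rot'][2];w=np.array([.5515,.1065])-s['ee_pos'][:2]
print('tool xy still to go', w[0]*np.cos(y)+w[1]*np.sin(y), w[0]*np.sin(y)-w[1]*np.cos(y)-.0018)
E
```

```text
[0.55213615 0.10905465 0.10442837] [-1.08170574  0.22733283 -2.4156507 ] [ 3.14145631e+00 -2.01104621e-03  7.00281416e-02]
tool xy still to go -0.0008133419021411822 0.0007038812234158461
```

{"fn": "drive_tool", "kwargs": {"targets": [[[-0.01,0.01,0.06],0],[[0,0,0.05],0],[[0,0,0.03],0],[[0,0,0],0],[[0,0,0],0]]}}

```text
time_s: 11.2
ee_pos: [0.5508, 0.1084, 0.0949]
eef_rot: [3.142, -0.0, 0.07]
force: [-0.4, -0.7, -2.7]
gripper_width: 0.217
gripper_force: 59.3
```

{"fn": "drive_tool", "kwargs": {"targets": [[[0,0,0.015],0],[[0,0,0.015],0],[[0,0,0],0],[[0,0,0],0]]}}

```text
time_s: 11.7
ee_pos: [0.5511, 0.1084, 0.0937]
eef_rot: [3.142, -0.001, 0.07]
force: [-2.4, -0.1, 3.3]
gripper_width: 0.221
gripper_force: 60.2
```

{"fn": "drive_tool", "kwargs": {"targets": [[[0,0,-0.008],0],[[0,0,0],0]], "grip_force": 20}}

```text
time_s: 11.95
ee_pos: [0.551, 0.1084, 0.0937]
eef_rot: [-3.142, -0.0, 0.07]
force: [-1.5, -0.1, 3.0]
gripper_width: 0.218
gripper_force: 60.1
```

{"fn": "drive_tool", "kwargs": {"targets": [[[0,0,0],0],[[0,0,0],0],[[0,0,0],0]], "claw": -0.25}}

```text
time_s: 12.32
ee_pos: [0.5508, 0.1084, 0.0933]
eef_rot: [-3.142, 0.0, 0.07]
force: [-0.2, 0.0, -0.8]
gripper_width: 0.376
gripper_force: 0.0
```

{"fn": "drive_tool", "kwargs": {"targets": [[[0,0,-0.1],0],[[0,0,-0.2],0],[[0,0,-0.4],0],[[0,0,-0.5],0],[[0,0,-0.3],0],[[0,0,0],0],[[0,0,0],0]]}}

```text
time_s: 13.2
ee_pos: [0.5501, 0.1084, 0.1825]
eef_rot: [-3.141, 0.002, 0.07]
force: [0.3, 0.3, -0.9]
gripper_width: 0.379
gripper_force: 0.0
```

```bash
python3 - <<'E'
from h import *
s=read_state();T=wristT(s);p,d=camera('wrist');cv2.imwrite('pics/w4.png',p[...,::-1])
print(s['ee_pos'],s['force'])
c=camera_params('wrist');v,u=np.nonzero(d>0);z=d[v,u]
P=(T@np.stack([(u-c['cx'])/c['fx']*z,(v-c['cy'])/c['fy']*z,z,0*z+1]))[:3].T
m=(np.hypot(P[:,0]-.5515,P[:,1]-.1065)<.06)&(abs(P[:,2]-.116)<.007)
A=np.c_[P[m,:2]-[.5515,.1065],np.ones(m.sum())];k=np.linalg.lstsq(A,P[m,2],rcond=None)[0];print(m.sum(),'plane',k,P[m].min(0),P[m].max(0))
g=cv2.resize(p,None,fx=1,fy=1)
E
```

```text
[0.55013416 0.10839899 0.18254478] [ 0.29235071  0.32780644 -0.88517882]
2816 plane [ 0.03759315 -0.00525096  0.11458221] [0.51439338 0.08338298 0.10938389] [0.58611125 0.13084701 0.12294217]
```

View pics/w4.png

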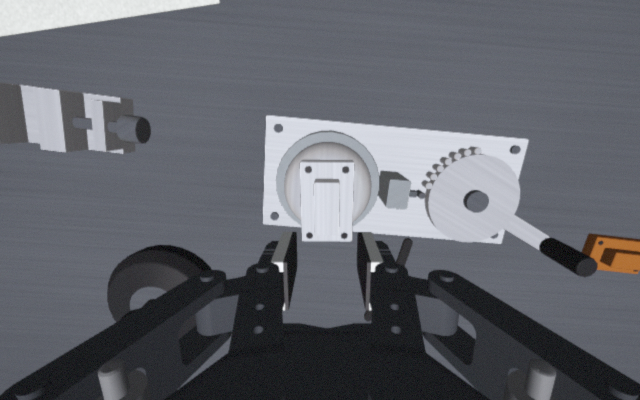

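The insert balances, leaning about 0.04 rad. The handle shows at (540–595, 240–268) from here. Next I'll go over the handle and turn the jaws tangential.

{"fn": "drive_tool", "kwargs": {"targets": [[[-0.1,0.3,0],0],[[-0.12,0.55,0],0],[[-0.12,0.55,0],0],[[-0.13,0.55,0],0],[[-0.13,0.55,0],0],[[-0.13,0.55,0],0],[[-0.12,0.5,0],0],[[-0.12,0.42,0],0]]}}

```text
time_s: 14.25
ee_pos: [0.5081, -0.1352, 0.1827]
eef_rot: [-3.141, 0.002, 0.069]
force: [1.2, 0.0, 0.2]
gripper_width: 0.372
gripper_force: 0.0
```

{"fn": "drive_tool", "kwargs": {"targets": [[[0,0,0],-0.0246],[[0,0,0],-0.0246],[[0,0,0],-0.0246],[[0,0,0],-0.0246],[[0,0,0],-0.0246],[[0,0,0],-0.0246],[[0,0,0],-0.0246],[[0,0,0],0],[[0,0,0],0]], "claw": 0.3}}

```text
time_s: 15.38
ee_pos: [0.5089, -0.1336, 0.1832]
eef_rot: [-3.141, 0.0, 1.149]
force: [-0.9, -0.3, -0.1]
gripper_width: 0.653
gripper_force: 0.0
```

```bash
python3 - <<'E'
from h import *
s=read_state();T=wristT(s);p,d=camera('wrist');cv2.imwrite('pics/w5.png',p[...,::-1])
print(s['ee_pos'],s['eef_rot'],s['force'],s['joints'].round(2) if hasattr(s['joints'],'round') else s['joints'])
c=camera_params('wrist');v,u=np.nonzero(d>0);z=d[v,u]
q=np.stack([(u-c['cx'])/c['fx']*z,(v-c['cy'])/c['fy']*z,z,0*z+1]);P=(T@q)[:3].T
dark=p[v,u].max(1)<75
near=np.hypot(P[:,0]-.5085,P[:,1]+.1335)<.04
m=near&dark&(abs(P[:,2]-.110)<.002);print('top',m.sum(),np.median(P[m],0),P[m].min(0),P[m].max(0))
for a,b in((.07,.08),(.08,.09),(.09,.1),(.1,.107)):
    m=near&dark&(P[:,2]>a)&(P[:,2]<b)
    if m.sum()>5: print(a,m.sum(),P[m].mean(0).round(4),np.c_[P[m].min(0),P[m].max(0)].round(4).tolist())
E
```

```text
[ 0.50889187 -0.13364297  0.18316286] [-3.14069842e+00  1.30296170e-04  1.14927785e+00] [-0.92810892 -0.34775152 -0.13809327] [-0.45 -0.02  1.97 -0.    1.2  -0.03]
top 159 [ 0.50510044 -0.13619395  0.1099068 ] [ 0.49600587 -0.14184069  0.10806072] [ 0.51430455 -0.12362053  0.11151138]
0.07 37 [ 0.508  -0.1258  0.0751] [[0.4989, 0.5143], [-0.1329, -0.123], [0.0703, 0.0797]]
0.08 44 [ 0.5094 -0.1269  0.085 ] [[0.4996, 0.5144], [-0.1367, -0.1233], [0.08, 0.0898]]
0.09 48 [ 0.5084 -0.1262  0.0948] [[0.4992, 0.5143], [-0.1366, -0.1233], [0.0901, 0.0995]]
0.1 37 [ 0.5086 -0.1266  0.1033] [[0.4994, 0.5143], [-0.1356, -0.1231], [0.1, 0.1066]]
```

View pics/w5.png

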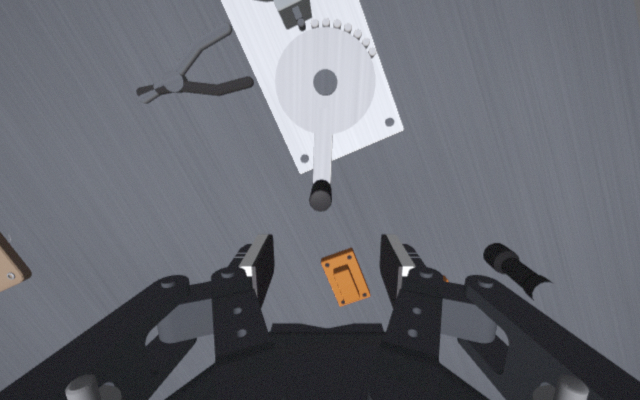

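The view shows the handle top at (320,200), pivot at (325,82) and jaws at u 272–382, so the handle sits a few mm to the left. I'll correct that and descend.

{"fn": "drive_tool", "kwargs": {"targets": [[[-0.01,-0.1,0.3],0.006],[[0,0,0.5],0],[[0,0,0.5],0],[[0,0,0.3],0],[[0,0,0.2],0],[[0,0,0.1],0],[[0,0,0.07],0],[[0,0,0],0],[[0,0,0],0]]}}

```text
time_s: 16.55
ee_pos: [0.5042, -0.1316, 0.0661]
eef_rot: [3.14, 0.0, 1.114]
force: [1.4, -0.4, 0.6]
gripper_width: 0.651
gripper_force: 0.0
```

```bash
python3 - <<'E'
from h import *
s=read_state();print(s['ee_pos'],s['eef_rot'],s['force'])
p,d=camera('wrist');c=camera_params('wrist');v,u=np.nonzero(d>0);z=d[v,u]
q=(c['tool_from_camera']@np.stack([(u-c['cx'])/c['fx']*z,(v-c['cy'])/c['fy']*z,z,0*z+1]))[:3].T
W=s['ee_pos'][2]-q[:,2]
m=(abs(q[:,0])<.03)&(abs(q[:,1])<.02)&(W>.065)&(W<.13)
print(m.sum(),q[m].min(0),q[m].max(0),'world top',W[m].max())
for y0,y1 in((-.045,-.02),(.02,.045)):
    m=(abs(q[:,0])<.02)&(q[:,1]>y0)&(q[:,1]<y1)&(W>.07)&(W<.13);print('pad',m.sum(),q[m].min(0),q[m].max(0),'tip z',W[m].min())
E
```

```text
[ 0.5042006  -0.13163446  0.06608878] [3.14021112e+00 7.03209868e-06 1.11425679e+00] [ 1.39926473 -0.38482379  0.58669947]
2307 [-0.0108165  -0.00896255 -0.04600101] [0.00905331 0.01093786 0.00102599] world top 0.1120897923260887
pad 1704 [-0.01233048 -0.0401988  -0.06390823] [ 0.01089227 -0.02583741 -0.02498222] tip z 0.09107100660777107
pad 1706 [-0.01243831  0.02888556 -0.06387082] [ 0.01084229  0.04315093 -0.02452226] tip z 0.09061104885374166
```

{"fn": "drive_tool", "kwargs": {"targets": [[[0,0,0.09],0],[[0,0,0.08],0],[[0,0,0],0],[[0,0,0],0]]}}

```text
time_s: 17.1
ee_pos: [0.5037, -0.1314, 0.0551]
eef_rot: [-3.141, -0.0, 1.114]
force: [-0.1, -1.1, 0.1]
gripper_width: 0.653
gripper_force: 0.0
```

{"fn": "drive_tool", "kwargs": {"targets": [[[0,0,0],0],[[0,0,0],0],[[0,0,0],0],[[0,0,0],0],[[0,0,0],0],[[0,0,0],0]], "claw": -1, "grip_force": 50}}

```text
time_s: 17.85
ee_pos: [0.5038, -0.1315, 0.0555]
eef_rot: [3.142, 0.0, 1.114]
force: [-0.8, -0.2, 2.8]
gripper_width: 0.219
gripper_force: 48.7
```

{"fn": "drive_tool", "kwargs": {"targets": [[[0.002,0.083,0],-0.008],[[0,0,0],0],[[0,0,0],0]]}}

```text
time_s: 18.23
ee_pos: [0.5085, -0.1337, 0.0555]
eef_rot: [3.141, 0.0, 1.164]
force: [-1.0, -0.3, 4.0]
gripper_width: 0.216
gripper_force: 49.0
```

{"fn": "drive_tool", "kwargs": {"targets": [[[0.002,0.083,0],-0.008],[[0,0,0],0],[[0,0,0],0]]}}

```text
time_s: 18.6
ee_pos: [0.513, -0.1355, 0.0555]
eef_rot: [3.141, 0.0, 1.214]
force: [-0.2, -0.5, 3.8]
gripper_width: 0.222
gripper_force: 49.1
```

{"fn": "drive_tool", "kwargs": {"targets": [[[0.002,0.083,0],-0.008],[[0,0,0],0],[[0,0,0],0]]}}

```text
time_s: 18.98
ee_pos: [0.5169, -0.1369, 0.0554]
eef_rot: [-3.14, 0.0, 1.264]
force: [-3.0, -0.3, 4.9]
gripper_width: 0.217
gripper_force: 49.3
```

{"fn": "drive_tool", "kwargs": {"targets": [[[0.002,0.083,0],-0.008],[[0,0,0],0],[[0,0,0],0]]}}

```text
time_s: 19.35
ee_pos: [0.5219, -0.1384, 0.0554]
eef_rot: [-3.141, 0.0, 1.314]
force: [-1.7, -0.0, 5.6]
gripper_width: 0.217
gripper_force: 49.2
```

{"fn": "drive_tool", "kwargs": {"targets": [[[0.002,0.083,0],-0.008],[[0,0,0],0],[[0,0,0],0]]}}

```text
time_s: 19.73
ee_pos: [0.5271, -0.1397, 0.0554]
eef_rot: [3.141, 0.001, 1.365]
force: [-1.6, -1.4, 5.4]
gripper_width: 0.217
gripper_force: 49.2
```

{"fn": "drive_tool", "kwargs": {"targets": [[[0.002,0.083,0],-0.008],[[0,0,0],0],[[0,0,0],0]]}}

```text
time_s: 20.1
ee_pos: [0.5324, -0.1407, 0.0554]
eef_rot: [3.14, 0.001, 1.415]
force: [0.2, -2.3, 4.1]
gripper_width: 0.22
gripper_force: 49.1
```

{"fn": "drive_tool", "kwargs": {"targets": [[[0.002,0.083,0],-0.008],[[0,0,0],0],[[0,0,0],0]]}}

```text
time_s: 20.48
ee_pos: [0.5362, -0.1412, 0.0554]
eef_rot: [-3.139, 0.0, 1.465]
force: [-4.7, -1.6, 6.6]
gripper_width: 0.22
gripper_force: 49.4
```

{"fn": "drive_tool", "kwargs": {"targets": [[[0.002,0.083,0],-0.008],[[0,0,0],0],[[0,0,0],0]]}}

```text
time_s: 20.85
ee_pos: [0.5413, -0.1417, 0.0554]
eef_rot: [-3.14, 0.0, 1.515]
force: [-4.3, -0.9, 5.8]
gripper_width: 0.218
gripper_force: 49.4
```

{"fn": "drive_tool", "kwargs": {"targets": [[[0.002,0.083,0],-0.008],[[0,0,0],0],[[0,0,0],0]]}}

```text
time_s: 21.22
ee_pos: [0.5466, -0.1419, 0.0554]
eef_rot: [-3.141, 0.001, 1.566]
force: [-3.7, -1.6, 5.2]
gripper_width: 0.219
gripper_force: 49.3
```

{"fn": "drive_tool", "kwargs": {"targets": [[[0.002,0.083,0],-0.008],[[0,0,0],0],[[0,0,0],0]]}}

```text
time_s: 21.6
ee_pos: [0.552, -0.1419, 0.0554]
eef_rot: [3.141, 0.001, 1.616]
force: [-2.1, -3.0, 4.6]
gripper_width: 0.218
gripper_force: 49.2
```

{"fn": "drive_tool", "kwargs": {"targets": [[[0.002,0.066,0],-0.0064],[[0,0,0],0],[[0,0,0],0]]}}

```text
time_s: 21.98
ee_pos: [0.555, -0.1417, 0.0554]
eef_rot: [-3.14, 0.0, 1.655]
force: [-5.6, -2.0, 6.5]
gripper_width: 0.217
gripper_force: 49.4
```

{"fn": "drive_tool", "kwargs": {"targets": [[[0,0.033,0],-0.0032],[[0,0,0],0],[[0,0,0],0]]}}

```text
time_s: 22.35
ee_pos: [0.5565, -0.1415, 0.0554]
eef_rot: [-3.138, 0.0, 1.675]
force: [-5.9, -3.6, 7.8]
gripper_width: 0.213
gripper_force: 49.5
```

{"fn": "drive_tool", "kwargs": {"targets": [[[0.002,0.083,0],-0.008],[[0,0,0],0],[[0,0,0],0]]}}

```text
time_s: 22.72
ee_pos: [0.5619, -0.141, 0.0554]
eef_rot: [-3.14, 0.0, 1.726]
force: [-3.7, -2.4, 6.3]
gripper_width: 0.22
gripper_force: 49.4
```

{"fn": "drive_tool", "kwargs": {"targets": [[[0.002,0.083,0],-0.008],[[0,0,0],0],[[0,0,0],0]]}}

```text
time_s: 23.1
ee_pos: [0.5672, -0.1401, 0.0554]
eef_rot: [-3.141, 0.001, 1.776]
force: [-3.7, -3.1, 5.8]
gripper_width: 0.213
gripper_force: 49.3
```

{"fn": "drive_tool", "kwargs": {"targets": [[[0.002,0.066,0],-0.0064],[[0,0,0],0],[[0,0,0],0]]}}

```text
time_s: 23.48
ee_pos: [0.5714, -0.1392, 0.0554]
eef_rot: [-3.141, 0.001, 1.817]
force: [-3.1, -2.5, 6.0]
gripper_width: 0.218
gripper_force: 49.2
```

{"fn": "drive_tool", "kwargs": {"targets": [[[0,0.033,0],-0.0032],[[0,0,0],0],[[0,0,0],0]]}}

```text
time_s: 23.85
ee_pos: [0.573, -0.1387, 0.0554]
eef_rot: [-3.141, 0.001, 1.836]
force: [-3.5, -3.0, 5.5]
gripper_width: 0.219
gripper_force: 49.3
```

{"fn": "drive_tool", "kwargs": {"targets": [[[0,0.033,0],-0.0032],[[0,0,0],0],[[0,0,0],0]]}}

```text
time_s: 24.22
ee_pos: [0.5744, -0.1384, 0.0554]
eef_rot: [-3.139, 0.0, 1.856]
force: [-5.6, -2.6, 6.6]
gripper_width: 0.222
gripper_force: 49.4
```

```bash
python3 - <<'E'
from h import *
s=read_state();print(s['ee_pos'],s['eef_rot'],s['force'],s['time_s'])
p,d=camera('top');c=camera_params('top');np.savez('top2.npz',p=p,d=d)
# insert height and lean
Tt=np.eye(4);Tt[:3,:3]=c['R'].T;Tt[:3,3]=-c['R'].T@c['t']
v,u=np.nonzero(d>0);z=d[v,u];P=(Tt@np.stack([(u-c['cx'])/c['fx']*z,(v-c['cy'])/c['fy']*z,z,0*z+1]))[:3].T
m=(np.hypot(P[:,0]-.5515,P[:,1]-.1085)<.045)&(P[:,2]>.115);print(m.sum(),P[m].mean(0),P[m].min(0),P[m].max(0))
E
```

```text
[ 0.57442925 -0.13837629  0.05541094] [-3.13933263e+00  3.74351820e-04  1.85599426e+00] [-5.56132763 -2.63537964  6.63412058] 24.225
333 [0.54848443 0.10945877 0.13413712] [0.51368659 0.08640165 0.11746575] [0.5841973  0.13323729 0.15066306]
```

{"fn": "drive_tool", "kwargs": {"targets": [[[0.002,0.083,0],-0.008],[[0,0,0],0],[[0,0,0],0]]}}

```text
time_s: 24.65
ee_pos: [0.579, -0.137, 0.0554]
eef_rot: [-3.139, 0.0, 1.906]
force: [-5.5, -4.4, 7.4]
gripper_width: 0.221
gripper_force: 49.4
```

{"fn": "drive_tool", "kwargs": {"targets": [[[0.002,0.083,0],-0.008],[[0,0,0],0],[[0,0,0],0]]}}

```text
time_s: 25.02
ee_pos: [0.584, -0.1352, 0.0554]
eef_rot: [-3.14, 0.001, 1.957]
force: [-5.3, -4.4, 5.5]
gripper_width: 0.221
gripper_force: 49.4
```

{"fn": "drive_tool", "kwargs": {"targets": [[[0.002,0.066,0],-0.0064],[[0,0,0],0],[[0,0,0],0]]}}

```text
time_s: 25.4
ee_pos: [0.5879, -0.1336, 0.0554]
eef_rot: [-3.14, 0.001, 1.997]
force: [-3.7, -4.1, 5.2]
gripper_width: 0.217
gripper_force: 49.3
```

{"fn": "drive_tool", "kwargs": {"targets": [[[0,0.033,0],-0.0032],[[0,0,0],0],[[0,0,0],0]]}}

```text
time_s: 25.78
ee_pos: [0.5897, -0.1328, 0.0554]
eef_rot: [-3.14, 0.001, 2.017]
force: [-2.6, -4.2, 5.4]
gripper_width: 0.218
gripper_force: 49.3
```

{"fn": "drive_tool", "kwargs": {"targets": [[[0,0.033,0],-0.0032],[[0,0,0],0],[[0,0,0],0]]}}

```text
time_s: 26.15
ee_pos: [0.5915, -0.1319, 0.0554]
eef_rot: [-3.14, 0.001, 2.037]
force: [-3.2, -4.3, 5.4]
gripper_width: 0.222
gripper_force: 49.3
```

{"fn": "drive_tool", "kwargs": {"targets": [[[0,0.025,0],-0.0024],[[0,0,0],0],[[0,0,0],0],[[0,0,0],0],[[0,0,0],0],[[0,0,0],0],[[0,0,0],0]]}}

```text
time_s: 27.02
ee_pos: [0.5924, -0.1315, 0.0554]
eef_rot: [-3.139, 0.001, 2.052]
force: [-5.0, -4.4, 6.2]
gripper_width: 0.217
gripper_force: 49.4
```

```bash
python3 - <<'E'
from h import *
s=read_state();print(s['ee_pos'],s['force'],s['time_s'])
for n in('top','side'):
    p,d=camera(n);c=camera_params(n)
    Tt=np.eye(4);Tt[:3,:3]=c['R'].T;Tt[:3,3]=-c['R'].T@c['t']
    v,u=np.nonzero(d>0);z=d[v,u];P=(Tt@np.stack([(u-c['cx'])/c['fx']*z,(v-c['cy'])/c['fy']*z,z,0*z+1]))[:3].T
    m=(np.hypot(P[:,0]-.5515,P[:,1]-.1085)<.045)&(P[:,2]>.122)&(P[:,2]<.16)
    m&=p[v,u].min(1)>120
    k=np.linalg.lstsq(np.c_[P[m,:2],np.ones(m.sum())],P[m,2],rcond=None)[0]
    print(n,m.sum(),k,P[m].min(0),P[m].max(0),(P[m].min(0)+P[m].max(0))/2)
    cv2.imwrite(f'pics/e_{n}.png',p[...,::-1])
a=cv2.imread('pics/e_side.png')[130:260,230:420];cv2.imwrite('pics/e.png',cv2.resize(a,None,fx=4,fy=4))
E
```

```text
[ 0.59243372 -0.1314587   0.05540325] [-5.04478617 -4.3759078   6.20024388] 27.025
top 332 [0.05346147 0.03291767 0.10506612] [0.51490015 0.08684921 0.12257313] [0.58449368 0.13291189 0.15496993] [0.54969692 0.10988055 0.13877153]
side 326 [0.05234199 0.3617311  0.07121229] [0.51293313 0.08026531 0.1220901 ] [0.58568914 0.12518457 0.14907304] [0.54931114 0.10272494 0.13558157]
```

View pics/e.png

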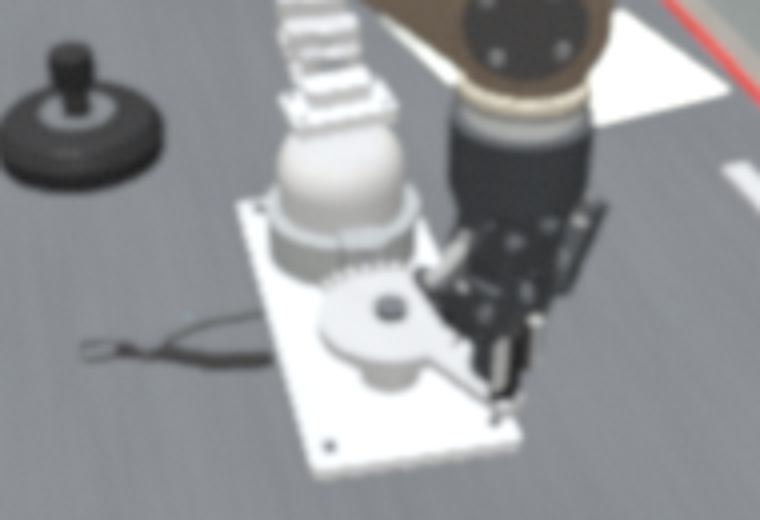

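The insert sits level on the raised dome (crop 335,105). The lever is gripped, with the force rise that marks notch 4. I'm handing in.

```bash
python3 -c "
from plant import *
print(finish_job())"
```

```text
the job is handed in; nothing more can be done
None
```

I handed the job in at about 27 s with the insert balanced on the dome, leaning about 0.05 rad, and the gripper holding the lever at the fourth click (about 0.95 rad by my estimate). The hand-in gave no verdict back.

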